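# Reverse the returned tapes into the archive rack

## Task

Move the four tape cases from the grey return tray to the empty timber archive rack, one case to a slot, in the reverse order: the left-most case in the return tray becomes the right-most in the archive rack, and so on. Leave every case standing upright and square in the middle of its slot, on the rack's floor; set them down rather than dropping them, and let none topple.

Things in the scene. Friction and masses are not known exactly. Their poses are not given: they have to be found in the camera images.
- large_case: Upright tape case, the tallest: black rectangular box 118 deep (x) x 30 thick (y) x 122 mm high (z), white labels. Rigid, loose, about 380 g. Origin: centre of its underside; z up, x along its depth, y across its thickness (pinch across y near the top). Starts in a shoe, x within 20 degrees of world x.
- slim_case: Upright tape case, the thinnest: grey rectangular box 104 deep (x) x 24 thick (y) x 118 mm high (z), white labels. Rigid, loose, about 240 g. Origin: centre of its underside; z up, x along its depth, y across its thickness (pinch across y near the top). Starts in a shoe, x within 20 degrees of world x.
- round_case: Upright tape case, grey disc-shaped reel case standing on edge: 112 mm in diameter, 28 mm thick (y), 112 mm high (z), on a rectangular foot 84 mm deep (x), just as thick. Rigid, loose, about 280 g. Origin: centre of its underside; z up, x along its depth, y across its thickness (pinch across y near the top). Starts in a shoe, x within 20 degrees of world x.
- short_case: Upright tape case, the lowest, thickest and shallowest: black rectangular box 86 deep (x) x 34 thick (y) x 108 mm high (z), grey side panel. Rigid, loose, about 300 g. Origin: centre of its underside; z up, x along its depth, y across its thickness (pinch across y near the top). Starts in a shoe, x within 20 degrees of world x.
- return_tray: Return tray: flat fixed grey board 156 (x) x 296 (y) x 10 mm, carrying the four shoes in a row along its y axis, centred on x = 0 at y = +108, +36, -36, -108 mm. Origin: centre of its underside, on the table. Its +y points to the robot's left within 15 degrees.
- archive_rack: Empty archive rack, fixed, light timber, 150 (x) x 302 mm (y), left or right of the tray. Floor 12 mm above the origin; five dividers 14 mm thick, 34 mm high from the origin; four slots 58 mm wide, open at front and back, centred on x = 0, y = +108, +36, -36, -108 mm. Origin: centre of its underside, on the table. +y points to the robot's left within 15 degrees.
- shoe_a: One of four identical fixed grey plastic shoes on the return tray: 140 (x) x 66 (y) mm, floor 4 mm thick, side walls 4 mm thick and 22 mm high, 58 mm between them. Origin: centre of its underside, 10 mm above the table; axes parallel to the tray's. The large case starts in it. It stays put, so it still marks that case's starting place in the row.
- shoe_b: One of four identical fixed grey plastic shoes on the return tray: 140 (x) x 66 (y) mm, floor 4 mm thick, side walls 4 mm thick and 22 mm high, 58 mm between them. Origin: centre of its underside, 10 mm above the table; axes parallel to the tray's. The slim case starts in it. It stays put, so it still marks that case's starting place in the row.
- shoe_c: One of four identical fixed grey plastic shoes on the return tray: 140 (x) x 66 (y) mm, floor 4 mm thick, side walls 4 mm thick and 22 mm high, 58 mm between them. Origin: centre of its underside, 10 mm above the table; axes parallel to the tray's. The round case starts in it. It stays put, so it still marks that case's starting place in the row.
- shoe_d: One of four identical fixed grey plastic shoes on the return tray: 140 (x) x 66 (y) mm, floor 4 mm thick, side walls 4 mm thick and 22 mm high, 58 mm between them. Origin: centre of its underside, 10 mm above the table; axes parallel to the tray's. The short case starts in it. It stays put, so it still marks that case's starting place in the row.
Not all that is in view belongs to the job. What is shaped like the slim_case but blue or yellow is not meant.

How it is judged:
At the end, for the whole second after the job is handed in: Each case stands in the archive slot mirroring its starting place (tray y +108 mm to rack y -108 mm, +36 to -36 and so on), within 18 mm along the row and 22 mm in depth of the slot centre, less than 6 mm above the floor, upright within 0.1 rad, square within 0.22 rad, at rest (((y of shoe_a in the frame of return_tray between 0.088 and 0.128 m and y of large_case in the frame of archive_rack between -0.126 and -0.09 m) or (y of shoe_a in the frame of return_tray between 0.016 and 0.056 m and y of large_case in the frame of archive_rack between -0.054 and -0.018 m) or (y of shoe_a in the frame of return_tray between -0.056 and -0.016 m and y of large_case in the frame of archive_rack between 0.018 and 0.054 m) or (y of shoe_a in the frame of return_tray between -0.128 and -0.088 m and y of large_case in the frame of archive_rack between 0.09 and 0.126 m)) and x of large_case in the frame of archive_rack between -0.022 and 0.022 m and z of each of large_case, slim_case, round_case, short_case in the frame of archive_rack below 0.018 m and angle between each of large_case, slim_case, round_case, short_case's own z axis and vertical below 0.1 rad and angle between the x axis of each of large_case, slim_case, round_case, short_case and the x axis of archive_rack, either way round below 0.22 rad and linear speed of each of large_case, slim_case, round_case, short_case below 0.02 m/s and angular speed of each of large_case, slim_case, round_case, short_case below 0.1 rad/s and ((y of shoe_b in the frame of return_tray between 0.088 and 0.128 m and y of slim_case in the frame of archive_rack between -0.126 and -0.09 m) or (y of shoe_b in the frame of return_tray between 0.016 and 0.056 m and y of slim_case in the frame of archive_rack between -0.054 and -0.018 m) or (y of shoe_b in the frame of return_tray between -0.056 and -0.016 m and y of slim_case in the frame of archive_rack between 0.018 and 0.054 m) or (y of shoe_b in the frame of return_tray between -0.128 and -0.088 m and y of slim_case in the frame of archive_rack between 0.09 and 0.126 m)) and x of slim_case in the frame of archive_rack between -0.022 and 0.022 m and ((y of shoe_c in the frame of return_tray between 0.088 and 0.128 m and y of round_case in the frame of archive_rack between -0.126 and -0.09 m) or (y of shoe_c in the frame of return_tray between 0.016 and 0.056 m and y of round_case in the frame of archive_rack between -0.054 and -0.018 m) or (y of shoe_c in the frame of return_tray between -0.056 and -0.016 m and y of round_case in the frame of archive_rack between 0.018 and 0.054 m) or (y of shoe_c in the frame of return_tray between -0.128 and -0.088 m and y of round_case in the frame of archive_rack between 0.09 and 0.126 m)) and x of round_case in the frame of archive_rack between -0.022 and 0.022 m and ((y of shoe_d in the frame of return_tray between 0.088 and 0.128 m and y of short_case in the frame of archive_rack between -0.126 and -0.09 m) or (y of shoe_d in the frame of return_tray between 0.016 and 0.056 m and y of short_case in the frame of archive_rack between -0.054 and -0.018 m) or (y of shoe_d in the frame of return_tray between -0.056 and -0.016 m and y of short_case in the frame of archive_rack between 0.018 and 0.054 m) or (y of shoe_d in the frame of return_tray between -0.128 and -0.088 m and y of short_case in the frame of archive_rack between 0.09 and 0.126 m)) and x of short_case in the frame of archive_rack between -0.022 and 0.022 m); the robot touches nothing.
It fails at once if a case topples (leans more than 0.6 rad) (angle between any of large_case, slim_case, round_case, short_case's own z axis and vertical above 0.6 rad).
It fails at once if a case is dropped into the rack (faster than 0.7 m/s within 40 mm of the rack's floor) ((linear speed of large_case above 0.7 m/s and z of large_case in the frame of archive_rack below 0.052 m and x of large_case in the frame of archive_rack between -0.08 and 0.08 m and y of large_case in the frame of archive_rack between -0.15 and 0.15 m) or (linear speed of slim_case above 0.7 m/s and z of slim_case in the frame of archive_rack below 0.052 m and x of slim_case in the frame of archive_rack between -0.08 and 0.08 m and y of slim_case in the frame of archive_rack between -0.15 and 0.15 m) or (linear speed of round_case above 0.7 m/s and z of round_case in the frame of archive_rack below 0.052 m and x of round_case in the frame of archive_rack between -0.08 and 0.08 m and y of round_case in the frame of archive_rack between -0.15 and 0.15 m) or (linear speed of short_case above 0.7 m/s and z of short_case in the frame of archive_rack below 0.052 m and x of short_case in the frame of archive_rack between -0.08 and 0.08 m and y of short_case in the frame of archive_rack between -0.15 and 0.15 m)).
It also fails if it takes over 115 s, if anything falls off the work surface, if the arm or the gripper's body presses on something with over 40 N, if the wrist force passes 120 N, or if a joint passes its speed limit or range.

## Robot

A 7-joint arm with a two-finger parallel gripper is mounted at the origin on the work surface. World frame = base frame: x ahead of the robot, y to its left, z up, the work surface at z = 0. Lengths are in m, angles in rad, forces in N, time in s.
With the tool pointing down it reaches from about 0.4 to 0.85 m from the base axis. Payload 4.5 kg.
Tool frame: the origin (TCP) lies where the fingers leave the gripper's body, on its centre line; the fingertips stand 64 mm ahead of it and the grasp point (between the pads) lies 45 mm ahead of it; z points along the fingers, y is the line along which they close (so a half turn about z gives the same grasp; the last joint's range is limited). The gripper opens to 88 mm and grips with 3 to 60 N. Pads are 18 mm wide; open, the fingers measure 123 mm over their backs; the gripper's body (75 mm by 187 mm) begins 45 mm behind the grasp point.
Start: joints at [1.136, 0.689, -0.195, 1.565, 0.157, 0.902, -0.215], TCP at [0.282, -0.558, 0.303] pointing down, gripper open.
Joint ranges: [-3.01, 3.01], [-0.46, 2.08], [-1.47, 1.51], [0.13, 2.56], [-1, 4.14], [0.04, 2.09], [-2.66, 2.66]. Speed limits (rad/s): [2.57, 2.57, 3.14, 3.14, 3.14, 3.14, 3.14].

## Interface

Orientations are given as a unit quaternion [x, y, z, w].
In Python, from plant import r gives the robot as it stands.
- The arm moves only by the tool play_rows, never from a script. Its arguments are lists of equal length, an entry for each row: "translation": the shift along the tool's x, y, z in m, a list of three; "delta_rot": the turn, a rotation vector about the tool's x, y, z in degrees, a list of three; "grip": the opening, from -1 (shut) to 1 (fully open). In form: {"translation": [[x, y, z], ...], "delta_rot": [[rx, ry, rz], ...], "grip": [grip, ...]}. A call has 1 to 20 rows; each row shifts and turns the commanded pose from where the row before left it, along the tool's axes as they then stand; what a row does not reach is not made up. A row lasts 1/8 s, in which the tool goes at most 62.5 mm and 10.7 degrees, less where a joint would pass 70% of its speed; a pose out of reach is approached as far as the arm can. A call with a gripper value outside its range is refused whole. The fingers move at their own pace and stop on an object; "squeeze" is the grip in N (left out, the last holds). Time passes only in rows, so rows that do not move let the fingers close. It gives the time, the measured TCP pose, the force, the opening and the grip force at its end, in the units of the state.
- r.get_state(): the state, without advancing time (a new reading comes with each control period).
- r.snapshot(name): name is "side" or "top"; returns the picture (384x512x3 uint8, blue, green, red); there is no depth.
- r.get_calibration(name): a dict with "intrinsics" (3x3 intrinsics, pixels), "eye" and "rotation" of the camera in the world. Camera axes: x right, y up, looking along -z (the intrinsics and any distortion apply to the point x, -y, -z); pixel columns grow to the right and rows downward; lengths in m; the calibration is good to about 2 mm. A picture is of the moment at which its call begins. get_calibration takes no time and is no camera call.
- r.finish_job(): hands the job in; it is judged then, once.
Trained networks look in the newest picture that a camera, given by its name, has taken for a name from the list of things; names that differ only in an ending like _2 or _b are one class to them, and where a whole thing is asked for, a point or a joint stands for the part that bears it (a point fixed in the world has none). Each returns a list of dicts, best first, with "confidence" (0 to 1); they miss things now and then, are a little off and sometimes report something else, mostly with a low value. They report only what shows in the picture. A call takes as long as a camera call. They do not tell look-alikes from the thing itself.
- r.look_for(camera, target): "point" ([x, y, z] in m, in world coordinates, good to about 4 mm: the middle of the surface that is visible of it).
- r.silhouettes(camera, target): "pixels" (384x512 bool, what is visible of it).
The state is a dict: "clock": time; "q": joint angles; "qd": joint speeds; "joint_torque": joint torques, N m; "tool_pos": TCP position; "eef_rot": TCP orientation; "contact_force": force on the tool from outside, world axes, zero at the start; "moment": the same for the moment, N m; "opening": opening from 0.0 (shut) to 1.0 (fully open); "finger_force": force on a finger pad.
Only numpy, scipy, OpenCV 4.12 (cv2) and the standard library are available. Lean on these libraries where they do the work, as an engineer would, in place of code of your own. Each camera call takes 0.05 s, during which the arm holds its last target. There are 200 camera calls.

## Working session

There is one attempt and no reset: what is moved stays moved. The work goes in short steps, Python scripts to look and compute and a tool call to move; the robot and the scene stay as the last step left them, time stands still between calls to the robot, and variables do not carry over. Pictures are saved under pics/ and viewed, at most 14 in all, crops included, and the job is handed in when it is done.

Besides the shell and the picture viewer there is one more tool, called after ">>>" as name(argument=value, ...), one argument or row to a line, values as JSON. play_rows: Moves the arm, as the interface text tells. Its arguments: {"type":"object","properties":{"translation":{"type":"array","items":{"type":"array","items":{"type":"number"}}},"delta_rot":{"type":"array","items":{"type":"array","items":{"type":"number"}}},"grip":{"type":"array","items":{"type":"number"}},"squeeze":{"type":"number"}},"required":["translation","delta_rot","grip"]}

```bash
mkdir -p pics; ls
python3 - <<'E'
from plant import r
import cv2
for n in("side","top"):
    cv2.imwrite(f"pics/{n}0.png",r.snapshot(n)); c=r.get_calibration(n); print(n,{k:__import__('numpy').round(v,4).tolist() for k,v in c.items()})
    for t in["large_case","slim_case","round_case","short_case","return_tray","archive_rack","shoe_a"]:
        print(t,[(([round(v,3) for v in d["point"]]),round(d["confidence"],2)) for d in r.look_for(n,t)])
s=r.get_state();print(s)
E
```

```text
pics
side {'intrinsics': [[409.9294, 0.0, 263.3718], [0.0, 409.9294, 185.2834], [0.0, 0.0, 1.0]], 'eye': [0.0675, 0.6421, 0.6499], 'rotation': [-0.0945, 0.4266, 0.8816, -0.1784]}
large_case [([0.539, -0.288, 0.107], 0.86)]
slim_case [([0.193, -0.365, 0.071], 0.62), ([0.366, -0.304, 0.075], 0.6), ([0.56, -0.148, 0.1], 0.59)]
round_case [([0.553, -0.231, 0.092], 0.75)]
short_case [([0.582, -0.086, 0.082], 0.91)]
return_tray [([0.528, -0.101, 0.013], 0.96)]
archive_rack [([0.529, 0.231, 0.01], 0.9)]
shoe_a [([0.577, -0.073, 0.016], 0.77), ([0.524, -0.247, 0.01], 0.62), ([0.526, -0.166, 0.018], 0.55), ([0.501, -0.313, 0.018], 0.53)]
top {'intrinsics': [[370.5952, 0.0, 255.864], [0.0, 370.5952, 188.9521], [0.0, 0.0, 1.0]], 'eye': [0.3212, -0.0387, 0.9127], 'rotation': [-0.0375, 0.0262, 0.7156, -0.697]}
large_case [([0.563, -0.295, 0.136], 0.61)]
slim_case [([0.373, -0.322, 0.117], 0.87), ([0.205, -0.38, 0.099], 0.83), ([0.57, -0.152, 0.136], 0.58), ([0.591, -0.087, 0.013], 0.18)]
round_case [([0.577, -0.24, 0.114], 0.83)]
short_case [([0.582, -0.096, 0.123], 0.64)]
return_tray [([0.532, -
[... 239 characters left out ...]
 ,  0.68910174, -0.19461681,  1.56532546,  0.15731776,
        0.902474  , -0.21508215]), 'qd': array([ 8.99413521e-04, -4.54084831e-04,  1.24660825e-03, -5.20544478e-04,
        1.09829909e-03,  8.81514939e-05,  1.71273025e-04]), 'joint_torque': array([ 6.95617418e-04, -5.27437305e+01, -1.26684375e+00, -1.53740805e+01,
       -5.18875883e-02, -1.12073205e-03,  1.16834943e-05]), 'tool_pos': array([ 0.28240711, -0.55757281,  0.30273525]), 'eef_rot': array([9.72648384e-01, 2.32282415e-01, 1.45110101e-05, 3.63994300e-05]), 'contact_force': array([-0.68249325, -0.51575038, -0.41817728]), 'moment': array([ 0.05963683,  0.03718821, -0.00641036]), 'finger_force': 0.0, 'opening': 1.0007660281997979}
```

View pics/top0.png

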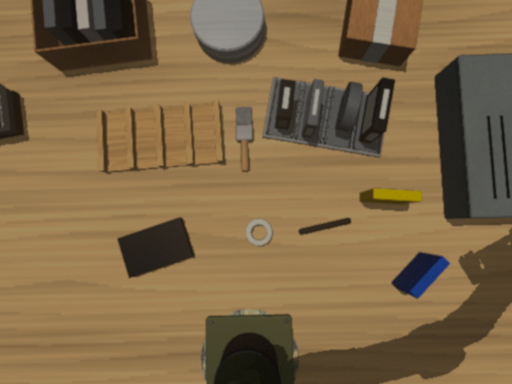

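View pics/side0.png

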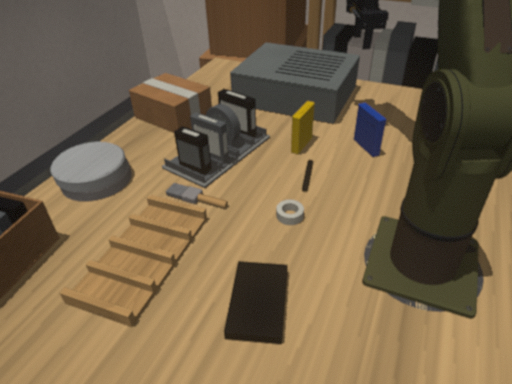

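The top view shows, left to right, the cases in the tray: short (285,105), slim (313,110), round (348,108) and large (377,110). The rack is at (162,137), with the chisel at (245,135) between them. Three things could be taken for slim_case: grey (313,110), yellow (396,195) and blue (420,273). I choose the grey one, standing in the tray. In the side view they are at (210,135), (303,128) and (368,130).

Next I fit box models to the masks of both views.

```bash
cat > h.py <<'E'
from plant import r
import numpy as np, cv2
from scipy.spatial.transform import Rotation as R
from scipy.optimize import minimize
S=4
CAL={n:r.get_calibration(n) for n in("side","top")}
def proj(n,P):
    c=CAL[n]; p=R.from_quat(c["rotation"]).inv().apply(np.asarray(P)-c["eye"])*[1,-1,-1]
    q=p@np.asarray(c["intrinsics"]).T; return q[:,:2]/q[:,2:]
def box(cx,cy,z0,dx,dy,dz):
    return np.array([[cx+a*dx/2,cy+b*dy/2,z0+c*dz] for a in(-1,1) for b in(-1,1) for c in(0,1)])
a=np.linspace(0,2*np.pi,48)
disc=np.concatenate([np.c_[.056*np.cos(a),0*a+s,.056+.056*np.sin(a)] for s in(-.014,.014)])
M={"large_case":[box(0,0,0,.118,.030,.122)],"slim_case":[box(0,0,0,.104,.024,.118)],
 "round_case":[disc,box(0,0,0,.084,.028,.02)],"short_case":[box(0,0,0,.086,.034,.108)],
 "archive_rack":[box(0,0,0,.15,.302,.012)]+[box(0,y,0,.15,.014,.034) for y in(-.144,-.072,0,.072,.144)]}
def render(n,name,p):
    im=np.zeros((384*S,512*S),np.uint8)
    Q=R.from_euler('z',p[3])
    for b in M[name]:
        uv=(proj(n,Q.apply(b)+p[:3])+.5)*S
        cv2.fillConvexPoly(im,cv2.convexHull(uv.round().astype(np.int32)),255)
    return cv2.resize(im,(512,384),interpolation=cv2.INTER_AREA)/255.
def masks(names,near,views=("side","top")):
    """per view,name: (mask, ignore)"""
    out={}
    for n in views:
        r.snapshot(n); ms={}
        for t in names:
            best=None
            for d in r.silhouettes(n,t):
                c=np.argwhere(d["pixels"]).mean(0)[::-1]
                e=np.linalg.norm(c-proj(n,[near[t]])[0])
                if best is None or e<best[0]: best=(e,d["pixels"],d["confidence"])
            if best and best[0]<40: ms[t]=best[1]
            else: print("no mask",n,t,best and best[0])
        for t in ms: out[n,t]=(ms[t],np.any([ms[u] for u in ms if u!=t]+[np.zeros((384,512),bool)],axis=0))
    return out
def fit(name,ms,p0,fixz=None):
    def cost(v):
        p=np.array(v,float); 
        if fixz is not None:p[2]=fixz
        s=0
        for (n,t),(m,ig) in ms.items():
            if t!=name: continue
            g=render(n,name,p); w=~ig|m
            s+=np.abs(g-m)[w].sum()/m.sum()
        return s
    best=None
    for yaw in (p0[3]-.15,p0[3],p0[3]+.15):
        x=np.array([*p0[:3],yaw]); 
        for k in (1,.3):
            sim=np.array([x]+[x+k*np.eye(4)[i]*[.012,.012,.01,.12] for i in range(4)])
            x=minimize(cost,x,method="Nelder-Mead",options=dict(initial_simplex=sim,xatol=1e-4,fatol=1e-4,maxiter=150)).x
        f=cost(x)
        if best is None or f<best[0]:best=(f,x)
    if fixz is not None: best[1][2]=fixz
    return best
E
cat > m1.py <<'E'
from h import *
near={"large_case":(.555,-.295,.08),"slim_case":(.565,-.15,.08),"round_case":(.57,-.237,.08),"short_case":(.582,-.09,.08),"archive_rack":(.535,.21,.01)}
ms=masks(list(near),near)
for t,c in near.items():
    z=0 if t=="archive_rack" else .014
    for fz in(None,z):
        f,p=fit(t,ms,[c[0],c[1],z,-.15 if z else .1],fz)
        print(t,fz,round(f,3),p[:3].round(4),"yaw",np.degrees(p[3]).round(1))
im=cv2.imread("pics/top0.png")[70:165,260:405]
cv2.imwrite("pics/crop.png",cv2.resize(im,None,fx=5,fy=5,interpolation=cv2.INTER_CUBIC))
E
time python3 m1.py
```

```text
large_case None 0.186 [ 0.5686 -0.3044  0.0147] yaw -15.5
large_case 0.014 0.188 [ 0.5689 -0.3047  0.014 ] yaw -14.9
slim_case None 0.225 [ 0.5783 -0.1587  0.0144] yaw -11.0
slim_case 0.014 0.225 [ 0.5784 -0.1588  0.014 ] yaw -10.9
round_case None 0.143 [ 0.5829 -0.2438  0.0164] yaw -15.4
round_case 0.014 0.148 [ 0.5842 -0.2445  0.014 ] yaw -15.4
short_case None 1.052 [ 0.5757 -0.077   0.0315] yaw -10.5
short_case 0.014 1.229 [ 0.5794 -0.0787  0.014 ] yaw -12.5
archive_rack None 0.035 [0.5406 0.2077 0.0009] yaw 3.1
archive_rack 0 0.038 [0.5408 0.2078 0.    ] yaw 3.1
real	1m6.691s
user	1m1.882s
sys	0m38.016s
```

View pics/crop.png

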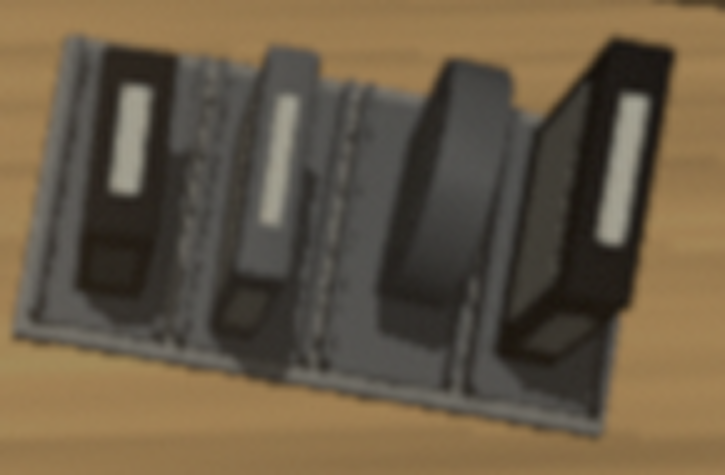

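The crop confirms, left to right, the black short case with white label, the grey slim case, the grey disc and the tall black case. The short fit is poor, so I check it with an overlay.

```bash
cat > m2.py <<'E'
from h import *
near={"large_case":(.565,-.3,.08),"slim_case":(.575,-.157,.08),"round_case":(.58,-.242,.08),"short_case":(.582,-.085,.07)}
ms=masks(list(near),near)
P={"large_case":(.5688,-.3045,.0143,-.265),"slim_case":(.5783,-.1587,.014,-.191),"round_case":(.583,-.244,.015,-.269)}
for v in("side","top"):
    for d in r.silhouettes(v,"short_case"): print(v,d["confidence"],d["pixels"].sum(),np.argwhere(d["pixels"]).mean(0)[::-1])
sub={k:m for k,m in ms.items()}
best=[]
for use in(("top",),("side",),("side","top")):
    f,p=fit("short_case",{k:m for k,m in ms.items() if k[0] in use},[.58,-.085,.014,-.15],.014)
    print(use,round(f,3),p.round(4)); best.append(p)
P["short_case"]=best[0]
tiles=[]
for n,(x0,x1,y0,y1) in {"side":(160,280,80,190),"top":(260,405,70,165)}.items():
    im=r.snapshot(n)[y0:y1,x0:x1]; im=cv2.resize(im,(720,540 if n=="side" else 480),interpolation=cv2.INTER_CUBIC)
    def dr(m,col):
        m=cv2.resize(m[y0:y1,x0:x1].astype(np.float32),im.shape[1::-1])
        c,_=cv2.findContours((m>.5).astype(np.uint8),cv2.RETR_EXTERNAL,cv2.CHAIN_APPROX_NONE); cv2.drawContours(im,c,-1,col,1)
    for t in P:
        if (n,t) in ms: dr(ms[n,t][0],(0,0,255))
        dr(render(n,t,P[t]),(0,255,0))
    cv2.imwrite(f"pics/ov_{n}.png",im)
E
python3 m2.py
```

```text
side 0.72 1273 [192.72584446 149.69835035]
side 0.59 177 [257.83615819 134.70621469]
top 0.59 775 [284.52       103.47483871]
('top',) 0.08 [ 0.5929 -0.0962  0.014  -0.1323]
('side',) 0.084 [ 0.5964 -0.1027  0.014  -0.2179]
('side', 'top') 0.2 [ 0.5918 -0.0966  0.014  -0.1445]
```

View pics/ov_top.png

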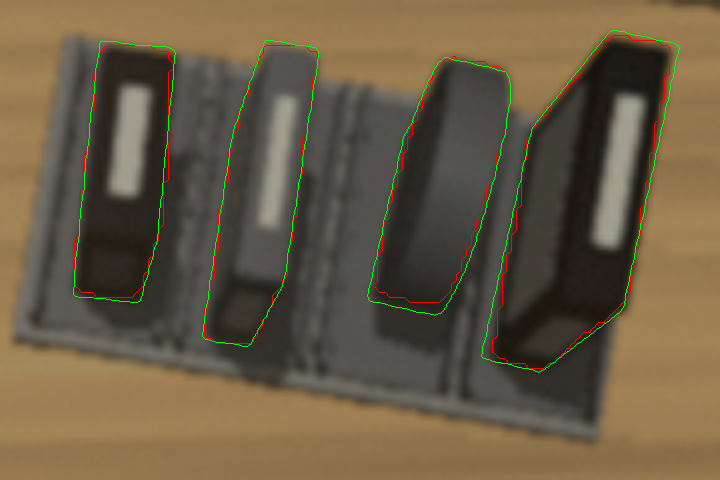

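View pics/ov_side.png

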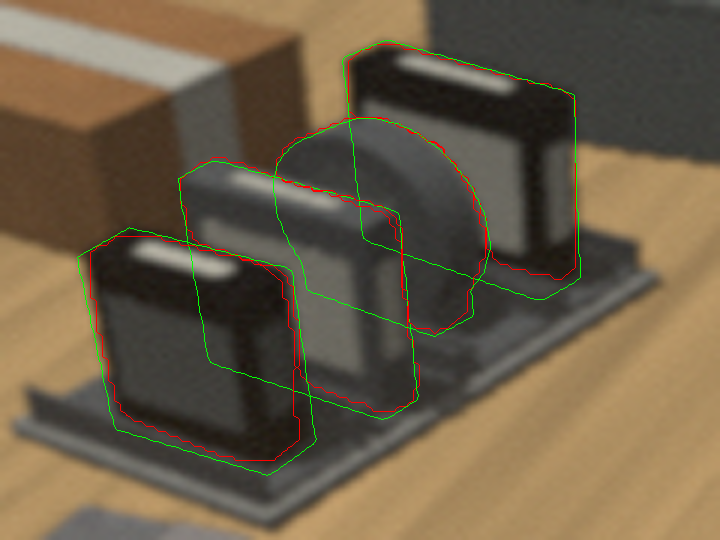

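```bash
cat > go.py <<'E'
import sys,numpy as np
from plant import r
from scipy.spatial.transform import Rotation as R
# usage: go.py x y z yawdeg -> turn about tool z (deg), then shift in the turned tool axes (mm)
x,y,z,yaw=map(float,sys.argv[1:5])
s=r.get_state(); Q=R.from_quat(s["eef_rot"]); c=np.cos(np.radians(yaw)); n=np.sin(np.radians(yaw))
T=R.from_matrix(np.array([[c,n,0],[n,-c,0],[0,0,-1]]))
d=(Q.inv()*T).as_rotvec(degrees=True)
print("t",round(s["clock"],2),"turn",d.round(2),"shift mm",(T.inv().apply(np.array([x,y,z])-s["tool_pos"])*1000).round(1),"pos",s["tool_pos"].round(4),"q7",s["q"][6].round(2),"F",s["contact_force"].round(1))
E
python3 go.py .593 -.098 .3 -8.5
```

```text
t 2.1 turn [ 1.000e-02 -0.000e+00  3.536e+01] shift mm [ 239.2 -500.4    2.8] pos [ 0.2824 -0.5576  0.3028] q7 -0.22 F [0.2 0.2 0.3]
```

>>> play_rows(
  translation=[
    [0,0,0],
    [0,0,0],
    [0,0,0],
    [0,0,0],
    [0,0,0],
    [0.017,-0.0357,0],
    [0.017,-0.0357,0],
    [0.017,-0.0357,0],
    [0.017,-0.0357,0],
    [0.017,-0.0357,0],
    [0.017,-0.0357,0],
    [0.017,-0.0357,0],
    [0.017,-0.0357,0],
    [0.017,-0.0357,0],
    [0.017,-0.0357,0],
    [0.017,-0.0357,0],
    [0.017,-0.0357,0],
    [0.017,-0.0357,0],
    [0.017,-0.0357,0],
    [0,0,0],
  ],
  delta_rot=[
    [0,0,7.07],
    [0,0,7.07],
    [0,0,7.07],
    [0,0,7.07],
    [0,0,7.07],
    [0,0,0],
    [0,0,0],
    [0,0,0],
    [0,0,0],
    [0,0,0],
    [0,0,0],
    [0,0,0],
    [0,0,0],
    [0,0,0],
    [0,0,0],
    [0,0,0],
    [0,0,0],
    [0,0,0],
    [0,0,0],
    [0,0,0],
  ],
  grip=[0.27,0.27,0.27,0.27,0.27,0.27,0.27,0.27,0.27,0.27,0.27,0.27,0.27,0.27,0.27,0.27,0.27,0.27,0.27,0.27],
  squeeze=25,
)

```text
clock: 4.6
tool_pos: [0.5934, -0.0939, 0.3025]
eef_rot: [0.998, -0.071, 0.001, -0.001]
contact_force: [-0.6, -0.6, -0.8]
opening: 0.636
finger_force: 0.0
```

```bash
python3 go.py .593 -.098 .147 -8.5
```

```text
t 4.6 turn [-0.17 -0.07  0.4 ] shift mm [  0.2   4.1 155.5] pos [ 0.5934 -0.0939  0.3025] q7 -1.59 F [-0.6 -0.6 -0.8]
```

>>> play_rows(
  translation=[
    [0,0,0.025],
    [0,0,0.025],
    [0,0,0.025],
    [0,0,0.015],
    [0,0,0],
  ],
  delta_rot=[
    [0,0,0],
    [0,0,0],
    [0,0,0],
    [0,0,0],
    [0,0,0],
  ],
  grip=[0.27,0.27,0.27,0.27,0.27],
)

```text
clock: 5.22
tool_pos: [0.5909, -0.0989, 0.212]
eef_rot: [0.997, -0.074, -0.001, 0.0]
contact_force: [-0.5, -0.2, -0.9]
opening: 0.634
finger_force: 0.0
```

```bash
python3 go.py .593 -.098 .147 -8.5
```

```text
t 5.22 turn [ 0.03  0.12 -0.03] shift mm [ 2.  -1.2 65. ] pos [ 0.5909 -0.0989  0.212 ] q7 -1.59 F [-0.5 -0.2 -0.9]
```

>>> play_rows(
  translation=[
    [0.002,-0.001,0.015],
    [0,0,0.015],
    [0,0,0.015],
    [0,0,0.012],
    [0,0,0.008],
    [0,0,0],
    [0,0,0],
    [0,0,0],
    [0,0,0],
    [0,0,0],
    [0,0,0],
  ],
  delta_rot=[
    [0,0,0],
    [0,0,0],
    [0,0,0],
    [0,0,0],
    [0,0,0],
    [0,0,0],
    [0,0,0],
    [0,0,0],
    [0,0,0],
    [0,0,0],
    [0,0,0],
  ],
  grip=[0.27,0.27,0.27,0.27,0.27,0.27,-1,-1,-1,-1,-1],
  squeeze=25,
)

```text
clock: 6.6
tool_pos: [0.594, -0.0978, 0.1482]
eef_rot: [0.997, -0.074, 0.0, 0.0]
contact_force: [-0.2, -0.6, 3.7]
opening: 0.386
finger_force: 25.0
```

```bash
python3 go.py .5465 .1 .3 3.1
```

```text
t 6.6 turn [ 1.000e-02 -5.000e-02 -1.159e+01] shift mm [ -36.7 -200.1 -151.8] pos [ 0.594  -0.0978  0.1482] q7 -1.59 F [-0.2 -0.6  3.7]
```

>>> play_rows(
  translation=[
    [0,0,-0.01],
    [0,0,-0.02],
    [0,0,-0.025],
    [0,0,-0.025],
    [0,0,0],
    [0,0,0],
    [-0.0046,-0.025,0],
    [-0.0046,-0.025,0],
    [-0.0046,-0.025,0],
    [-0.0046,-0.025,0],
    [-0.0046,-0.025,0],
    [-0.0046,-0.025,0],
    [-0.0046,-0.025,0],
    [-0.0046,-0.025,0],
    [0,0,0],
    [0,0,0],
    [0,0,0],
  ],
  delta_rot=[
    [0,0,0],
    [0,0,0],
    [0,0,0],
    [0,0,0],
    [0,0,-5.8],
    [0,0,-5.8],
    [0,0,0],
    [0,0,0],
    [0,0,0],
    [0,0,0],
    [0,0,0],
    [0,0,0],
    [0,0,0],
    [0,0,0],
    [0,0,0],
    [0,0,0],
    [0,0,0],
  ],
  grip=[-1,-1,-1,-1,-1,-1,-1,-1,-1,-1,-1,-1,-1,-1,-1,-1,-1],
)

```text
clock: 8.72
tool_pos: [0.5463, 0.0985, 0.2277]
eef_rot: [1.0, 0.026, 0.0, 0.001]
contact_force: [-0.4, -0.2, -2.4]
opening: 0.382
finger_force: 25.0
```

```bash
python3 go.py .5465 .1 .1462 3.1
cat > m3.py <<'E'
from h import *
import sys
t=sys.argv[1]; x,y,z,yaw=map(float,sys.argv[2:6])
ms=masks([t],{t:(x,y,z+.05)})
f,p=fit(t,ms,[x,y,z,np.radians(yaw)])
w=R.from_euler('z',-.0541).apply(p[:3]-[.5407,.2078,0])
print(t,round(f,3),p[:3].round(4),"yaw",np.degrees(p[3]).round(1),"in rack",w.round(4))
E
python3 m3.py short_case .5465 .1 .092 3.1
```

```text
t 8.72 turn [ 0.06 -0.   -0.11] shift mm [ 0.2 -1.5 81.5] pos [0.5463 0.0985 0.2277] q7 -1.75 F [-0.4 -0.2 -2.4]
short_case 1.523 [0.5307 0.1093 0.0927] yaw 36.6 in rack [-0.0153 -0.0978  0.0927]
```

>>> play_rows(
  translation=[
    [0,-0.0015,0.02],
    [0,0,0.02],
    [0,0,0.018],
    [0,0,0.01],
    [0,0,0.007],
    [0,0,0.004],
    [0,0,0.002],
    [0,0,0],
    [0,0,0],
  ],
  delta_rot=[
    [0,0,0],
    [0,0,0],
    [0,0,0],
    [0,0,0],
    [0,0,0],
    [0,0,0],
    [0,0,0],
    [0,0,0],
    [0,0,0],
  ],
  grip=[-1,-1,-1,-1,-1,-1,-1,-1,-1],
)

```text
clock: 10.05
tool_pos: [0.5462, 0.1015, 0.147]
eef_rot: [1.0, 0.027, 0.0, -0.0]
contact_force: [-1.0, 0.5, -2.5]
opening: 0.382
finger_force: 25.0
```

>>> play_rows(
  translation=[
    [0,0,0.0015],
    [0,0,0],
    [0,0,0],
  ],
  delta_rot=[
    [0,0,0],
    [0,0,0],
    [0,0,0],
  ],
  grip=[-1,-1,-1],
)

```text
clock: 10.42
tool_pos: [0.5463, 0.1015, 0.1462]
eef_rot: [1.0, 0.027, 0.001, -0.0]
contact_force: [-1.9, -0.5, 5.6]
opening: 0.383
finger_force: 25.0
```

>>> play_rows(
  translation=[
    [0,0,0],
    [0,0,0],
    [0,0,0],
    [0,0,0],
    [0,0,-0.015],
    [0,0,-0.025],
    [0,0,-0.03],
    [0,0,-0.03],
    [0,0,-0.03],
    [0,0,-0.02],
    [0,0,0],
  ],
  delta_rot=[
    [0,0,0],
    [0,0,0],
    [0,0,0],
    [0,0,0],
    [0,0,0],
    [0,0,0],
    [0,0,0],
    [0,0,0],
    [0,0,0],
    [0,0,0],
    [0,0,0],
  ],
  grip=[0.23,0.23,0.23,0.23,0.23,0.1,0,0,0,0,0],
)

```text
clock: 11.8
tool_pos: [0.5468, 0.1016, 0.2974]
eef_rot: [1.0, 0.027, 0.002, -0.0]
contact_force: [0.6, -0.2, 0.1]
opening: 0.499
finger_force: 0.0
```

```bash
python3 go.py .5783 -.1587 .149 -11
```

```text
t 11.8 turn [-0.07 -0.25 14.1 ] shift mm [ 80.6 249.5 148.4] pos [0.5468 0.1016 0.2974] q7 -1.75 F [ 0.6 -0.2  0.1]
```

>>> play_rows(
  translation=[
    [0,0,0],
    [0,0,0],
    [0.009,0.0277,0],
    [0.009,0.0277,0],
    [0.009,0.0277,0],
    [0.009,0.0277,0],
    [0.009,0.0277,0],
    [0.009,0.0277,0],
    [0.009,0.0277,0],
    [0.009,0.0277,0],
    [0.009,0.0277,0],
    [0,0,0.02],
    [0,0,0.03],
    [0,0,0.025],
    [0,0,0],
    [0,0,0],
  ],
  delta_rot=[
    [0,0,7.05],
    [0,0,7.05],
    [0,0,0],
    [0,0,0],
    [0,0,0],
    [0,0,0],
    [0,0,0],
    [0,0,0],
    [0,0,0],
    [0,0,0],
    [0,0,0],
    [0,0,0],
    [0,0,0],
    [0,0,0],
    [0,0,0],
    [0,0,0],
  ],
  grip=[0,0,0,0,0,0,0,0,0,0,0,0,0,0,0,0],
)

```text
clock: 13.8
tool_pos: [0.5782, -0.1588, 0.2207]
eef_rot: [0.995, -0.096, 0.0, 0.0]
contact_force: [-1.6, 0.2, 1.3]
opening: 0.495
finger_force: 0.0
```

```bash
python3 go.py .5783 -.1587 .149 -11; python3 m3.py short_case .5465 .1 .012 3.1
```

```text
t 13.8 turn [ 0.01 -0.03  0.01] shift mm [ 0.  -0.1 71.7] pos [ 0.5782 -0.1588  0.2207] q7 -1.51 F [-1.6  0.2  1.3]
short_case 0.253 [0.5473 0.1011 0.0107] yaw 4.2 in rack [ 0.0008 -0.1069  0.0107]
```

Short is placed very well. Next is slim.

>>> play_rows(
  translation=[
    [0,0,0.015],
    [0,0,0.018],
    [0,0,0.018],
    [0,0,0.013],
    [0,0,0.0077],
    [0,0,0],
    [0,0,0],
    [0,0,0],
    [0,0,0],
    [0,0,0],
    [0,0,0],
  ],
  delta_rot=[
    [0,0,0],
    [0,0,0],
    [0,0,0],
    [0,0,0],
    [0,0,0],
    [0,0,0],
    [0,0,0],
    [0,0,0],
    [0,0,0],
    [0,0,0],
    [0,0,0],
  ],
  grip=[0,0,0,0,0,0,-1,-1,-1,-1,-1],
)

```text
clock: 15.38
tool_pos: [0.5784, -0.1589, 0.1491]
eef_rot: [0.995, -0.096, 0.001, 0.0]
contact_force: [0.8, -0.4, 4.7]
opening: 0.271
finger_force: 25.0
```

```bash
python3 go.py .5427 .1719 .3 3.1
```

```text
t 15.38 turn [  0.02  -0.07 -14.1 ] shift mm [ -17.8 -332.2 -150.9] pos [ 0.5784 -0.1589  0.1491] q7 -1.5 F [ 0.8 -0.4  4.7]
```

>>> play_rows(
  translation=[
    [0,0,-0.01],
    [0,0,-0.025],
    [0,0,-0.03],
    [0,0,-0.03],
    [0,0,-0.03],
    [0,0,-0.025],
    [0,0,0],
    [0,0,0],
    [-0.0018,-0.0332,0],
    [-0.0018,-0.0332,0],
    [-0.0018,-0.0332,0],
    [-0.0018,-0.0332,0],
    [-0.0018,-0.0332,0],
    [-0.0018,-0.0332,0],
    [-0.0018,-0.0332,0],
    [-0.0018,-0.0332,0],
    [-0.0018,-0.0332,0],
    [-0.0018,-0.0332,0],
    [0,0,0],
    [0,0,0],
  ],
  delta_rot=[
    [0,0,0],
    [0,0,0],
    [0,0,0],
    [0,0,0],
    [0,0,0],
    [0,0,0],
    [0,0,-7.05],
    [0,0,-7.05],
    [0,0,0],
    [0,0,0],
    [0,0,0],
    [0,0,0],
    [0,0,0],
    [0,0,0],
    [0,0,0],
    [0,0,0],
    [0,0,0],
    [0,0,0],
    [0,0,0],
    [0,0,0],
  ],
  grip=[-1,-1,-1,-1,-1,-1,-1,-1,-1,-1,-1,-1,-1,-1,-1,-1,-1,-1,-1,-1],
)

```text
clock: 17.88
tool_pos: [0.5417, 0.1709, 0.2984]
eef_rot: [1.0, 0.027, -0.0, 0.001]
contact_force: [0.1, -0.9, -2.5]
opening: 0.274
finger_force: 25.0
```

```bash
python3 go.py .5427 .1719 .147 3.1
```

```text
t 17.88 turn [ 0.08  0.05 -0.01] shift mm [  1.1  -0.9 151.4] pos [0.5417 0.1709 0.2984] q7 -1.87 F [ 0.1 -0.9 -2.5]
```

>>> play_rows(
  translation=[
    [0.001,-0.001,0.03],
    [0,0,0.03],
    [0,0,0.03],
    [0,0,0.025],
    [0,0,0.015],
    [0,0,0.01],
    [0,0,0.006],
    [0,0,0.003],
    [0,0,0.0017],
    [0,0,0],
    [0,0,0],
  ],
  delta_rot=[
    [0,0,0],
    [0,0,0],
    [0,0,0],
    [0,0,0],
    [0,0,0],
    [0,0,0],
    [0,0,0],
    [0,0,0],
    [0,0,0],
    [0,0,0],
    [0,0,0],
  ],
  grip=[-1,-1,-1,-1,-1,-1,-1,-1,-1,-1,-1],
)

```text
clock: 19.25
tool_pos: [0.5431, 0.173, 0.1481]
eef_rot: [1.0, 0.027, 0.0, -0.0]
contact_force: [0.6, -0.0, -3.3]
opening: 0.273
finger_force: 25.0
```

>>> play_rows(
  translation=[
    [0,0,0.0012],
    [0,0,0.0008],
    [0,0,0],
    [0,0,0],
  ],
  delta_rot=[
    [0,0,0],
    [0,0,0],
    [0,0,0],
    [0,0,0],
  ],
  grip=[-1,-1,-1,-1],
)

```text
clock: 19.75
tool_pos: [0.5432, 0.173, 0.147]
eef_rot: [1.0, 0.027, 0.001, -0.0]
contact_force: [-1.5, -0.1, 7.3]
opening: 0.267
finger_force: 25.0
```

>>> play_rows(
  translation=[
    [0,0,0],
    [0,0,0],
    [0,0,0],
    [0,0,0],
    [0,0,-0.015],
    [0,0,-0.025],
    [0,0,-0.03],
    [0,0,-0.03],
    [0,0,-0.03],
    [0,0,-0.02],
    [0,0,0],
  ],
  delta_rot=[
    [0,0,0],
    [0,0,0],
    [0,0,0],
    [0,0,0],
    [0,0,0],
    [0,0,0],
    [0,0,0],
    [0,0,0],
    [0,0,0],
    [0,0,0],
    [0,0,0],
  ],
  grip=[0,0,0,0,0,0,0,0,0,0,0],
)

```text
clock: 21.12
tool_pos: [0.5438, 0.1731, 0.2981]
eef_rot: [1.0, 0.027, 0.002, -0.001]
contact_force: [0.6, 0.6, -1.1]
opening: 0.501
finger_force: 0.0
```

```bash
python3 go.py .583 -.244 .147 -15.4
```

```text
t 21.12 turn [-0.11 -0.24 18.5 ] shift mm [148.5 391.7 151.1] pos [0.5438 0.1731 0.2981] q7 -1.87 F [ 0.6  0.6 -1.1]
```

>>> play_rows(
  translation=[
    [0,0,0],
    [0,0,0],
    [0.0135,0.0356,0],
    [0.0135,0.0356,0],
    [0.0135,0.0356,0],
    [0.0135,0.0356,0],
    [0.0135,0.0356,0],
    [0.0135,0.0356,0],
    [0.0135,0.0356,0],
    [0.0135,0.0356,0],
    [0.0135,0.0356,0],
    [0.0135,0.0356,0],
    [0.0135,0.0356,0],
    [0,0,0.02],
    [0,0,0.025],
    [0,0,0.015],
    [0,0,0],
    [0,0,0],
  ],
  delta_rot=[
    [0,0,9.25],
    [0,0,9.25],
    [0,0,0],
    [0,0,0],
    [0,0,0],
    [0,0,0],
    [0,0,0],
    [0,0,0],
    [0,0,0],
    [0,0,0],
    [0,0,0],
    [0,0,0],
    [0,0,0],
    [0,0,0],
    [0,0,0],
    [0,0,0],
    [0,0,0],
    [0,0,0],
  ],
  grip=[0,0,0,0,0,0,0,0,0,0,0,0,0,0,0,0,0,0],
)

```text
clock: 23.38
tool_pos: [0.5826, -0.2441, 0.2365]
eef_rot: [0.991, -0.134, 0.001, 0.0]
contact_force: [0.1, 0.4, -0.5]
opening: 0.499
finger_force: 0.0
```

```bash
python3 go.py .583 -.244 .147 -15.4; python3 m3.py slim_case .543 .172 .012 3.1
```

```text
t 23.38 turn [ 0.01 -0.07  0.02] shift mm [ 0.3 -0.2 89.5] pos [ 0.5826 -0.2441  0.2365] q7 -1.45 F [ 0.1  0.4 -0.5]
slim_case 0.127 [0.5443 0.1746 0.013 ] yaw 2.6 in rack [ 0.0018 -0.0333  0.013 ]
```

>>> play_rows(
  translation=[
    [0,0,0.02],
    [0,0,0.02],
    [0,0,0.018],
    [0,0,0.015],
    [0,0,0.01],
    [0,0,0.0065],
    [0,0,0],
    [0,0,0],
    [0,0,0],
    [0,0,0],
    [0,0,0],
    [0,0,0],
  ],
  delta_rot=[
    [0,0,0],
    [0,0,0],
    [0,0,0],
    [0,0,0],
    [0,0,0],
    [0,0,0],
    [0,0,0],
    [0,0,0],
    [0,0,0],
    [0,0,0],
    [0,0,0],
    [0,0,0],
  ],
  grip=[0,0,0,0,0,0,0,-1,-1,-1,-1,-1],
)

```text
clock: 25.08
tool_pos: [0.5825, -0.2443, 0.1468]
eef_rot: [0.991, -0.134, 0.0, 0.0]
contact_force: [0.3, -0.5, 3.8]
opening: 0.317
finger_force: 25.0
```

```bash
python3 go.py .5388 .2437 .3 3.1
```

```text
t 25.07 turn [  0.03  -0.05 -18.49] shift mm [ -17.2 -489.7 -153.2] pos [ 0.5825 -0.2443  0.1468] q7 -1.44 F [ 0.3 -0.5  3.8]
```

>>> play_rows(
  translation=[
    [0,0,-0.013],
    [0,0,-0.03],
    [0,0,-0.04],
    [0,0,-0.04],
    [0,0,-0.03],
    [0,0,0],
    [0,0,0],
    [-0.0014,-0.0408,0],
    [-0.0014,-0.0408,0],
    [-0.0014,-0.0408,0],
    [-0.0014,-0.0408,0],
    [-0.0014,-0.0408,0],
    [-0.0014,-0.0408,0],
    [-0.0014,-0.0408,0],
    [-0.0014,-0.0408,0],
    [-0.0014,-0.0408,0],
    [-0.0014,-0.0408,0],
    [-0.0014,-0.0408,0],
    [-0.0014,-0.0408,0],
    [0,0,0],
  ],
  delta_rot=[
    [0,0,0],
    [0,0,0],
    [0,0,0],
    [0,0,0],
    [0,0,0],
    [0,0,-9.25],
    [0,0,-9.25],
    [0,0,0],
    [0,0,0],
    [0,0,0],
    [0,0,0],
    [0,0,0],
    [0,0,0],
    [0,0,0],
    [0,0,0],
    [0,0,0],
    [0,0,0],
    [0,0,0],
    [0,0,0],
    [0,0,0],
  ],
  grip=[-1,-1,-1,-1,-1,-1,-1,-1,-1,-1,-1,-1,-1,-1,-1,-1,-1,-1,-1,-1],
)

```text
clock: 27.58
tool_pos: [0.5369, 0.2491, 0.2992]
eef_rot: [1.0, 0.031, -0.001, -0.002]
contact_force: [0.3, 0.1, -3.1]
opening: 0.315
finger_force: 25.0
```

>>> play_rows(
  translation=[
    [0,0,0],
    [0,0,0],
  ],
  delta_rot=[
    [0,0,0],
    [0,0,0],
  ],
  grip=[-1,-1],
)

```text
clock: 27.82
tool_pos: [0.5391, 0.2421, 0.2994]
eef_rot: [1.0, 0.026, -0.0, 0.001]
contact_force: [-0.5, -0.1, -2.9]
opening: 0.317
finger_force: 25.0
```

```bash
python3 go.py .5388 .2437 .1448 3.1
```

```text
t 27.82 turn [ 0.08  0.01 -0.13] shift mm [ -0.2  -1.6 154.6] pos [0.5391 0.2421 0.2994] q7 -1.98 F [-0.5 -0.1 -2.9]
```

>>> play_rows(
  translation=[
    [0,0,0.03],
    [0,0,0.035],
    [0,0,0.03],
    [0,0,0.025],
    [0,0,0.015],
    [0,0,0.008],
    [0,0,0.006],
    [0,0,0.003],
    [0,0,0.001],
    [0,0,0.001],
    [0,0,0],
    [0,0,0],
  ],
  delta_rot=[
    [0,0,0],
    [0,0,0],
    [0,0,0],
    [0,0,0],
    [0,0,0],
    [0,0,0],
    [0,0,0],
    [0,0,0],
    [0,0,0],
    [0,0,0],
    [0,0,0],
    [0,0,0],
  ],
  grip=[-1,-1,-1,-1,-1,-1,-1,-1,-1,-1,-1,-1],
)

```text
clock: 29.32
tool_pos: [0.539, 0.2439, 0.1455]
eef_rot: [1.0, 0.027, 0.0, 0.0]
contact_force: [0.1, -0.5, -2.5]
opening: 0.315
finger_force: 25.0
```

>>> play_rows(
  translation=[
    [0,0,0.001],
    [0,0,0.0005],
    [0,0,0],
    [0,0,0],
  ],
  delta_rot=[
    [0,0,0],
    [0,0,0],
    [0,0,0],
    [0,0,0],
  ],
  grip=[-1,-1,-1,-1],
)

```text
clock: 29.82
tool_pos: [0.539, 0.2439, 0.1447]
eef_rot: [1.0, 0.027, 0.0, -0.0]
contact_force: [-1.7, -0.6, 5.6]
opening: 0.314
finger_force: 25.0
```

>>> play_rows(
  translation=[
    [0,0,0],
    [0,0,0],
    [0,0,0],
    [0,0,0],
    [0,0,-0.015],
    [0,0,-0.025],
    [0,0,-0.03],
    [0,0,-0.03],
    [0,0,-0.03],
    [0,0,-0.02],
    [0,0,0],
  ],
  delta_rot=[
    [0,0,0],
    [0,0,0],
    [0,0,0],
    [0,0,0],
    [0,0,0],
    [0,0,0],
    [0,0,0],
    [0,0,0],
    [0,0,0],
    [0,0,0],
    [0,0,0],
  ],
  grip=[0,0,0,0,0,0,0.2,0.2,0.2,0.2,0.2],
)

```text
clock: 31.2
tool_pos: [0.5397, 0.2442, 0.2961]
eef_rot: [1.0, 0.027, 0.002, -0.001]
contact_force: [-1.0, 0.4, 0.5]
opening: 0.603
finger_force: 0.0
```

```bash
python3 go.py .5687 -.3045 .151 -15.2
```

```text
t 31.2 turn [-0.14 -0.22 18.3 ] shift mm [171.8 521.9 145.1] pos [0.5397 0.2442 0.2961] q7 -1.98 F [-1.   0.4  0.5]
```

Shift over 13 rows: 13.2 and 40.15 mm each.

>>> play_rows(
  translation=[
    [0,0,0],
    [0,0,0],
    [0.0132,0.0401,0],
    [0.0132,0.0401,0],
    [0.0132,0.0401,0],
    [0.0132,0.0401,0],
    [0.0132,0.0401,0],
    [0.0132,0.0401,0],
    [0.0132,0.0401,0],
    [0.0132,0.0401,0],
    [0.0132,0.0401,0],
    [0.0132,0.0401,0],
    [0.0132,0.0401,0],
    [0.0132,0.0401,0],
    [0.0132,0.0401,0],
    [0,0,0],
    [0,0,0.02],
    [0,0,0.02],
    [0,0,0.01],
    [0,0,0],
  ],
  delta_rot=[
    [0,0,9.15],
    [0,0,9.15],
    [0,0,0],
    [0,0,0],
    [0,0,0],
    [0,0,0],
    [0,0,0],
    [0,0,0],
    [0,0,0],
    [0,0,0],
    [0,0,0],
    [0,0,0],
    [0,0,0],
    [0,0,0],
    [0,0,0],
    [0,0,0],
    [0,0,0],
    [0,0,0],
    [0,0,0],
    [0,0,0],
  ],
  grip=[0.2,0.2,0.2,0.2,0.2,0.2,0.2,0.2,0.2,0.2,0.2,0.2,0.2,0.2,0.2,0.2,0.2,0.2,0.2,0.2],
)

```text
clock: 33.7
tool_pos: [0.5676, -0.3031, 0.243]
eef_rot: [0.991, -0.132, -0.001, -0.001]
contact_force: [0.6, 0.8, 1.1]
opening: 0.603
finger_force: 0.0
```

```bash
python3 go.py .5687 -.3045 .151 -15.2; python3 m3.py round_case .539 .244 .012 3.1
```

```text
t 33.7 turn [-0.05  0.12  0.06] shift mm [ 1.4  1.1 92. ] pos [ 0.5676 -0.3031  0.243 ] q7 -1.36 F [0.6 0.8 1.1]
round_case 0.11 [0.5422 0.2448 0.013 ] yaw 2.5 in rack [0.0035 0.0369 0.013 ]
```

>>> play_rows(
  translation=[
    [0.001,0,0.02],
    [0,0,0.02],
    [0,0,0.018],
    [0,0,0.015],
    [0,0,0.011],
    [0,0,0.007],
    [0,0,0],
    [0,0,0],
    [0,0,0],
    [0,0,0],
    [0,0,0],
    [0,0,0],
  ],
  delta_rot=[
    [0,0,0],
    [0,0,0],
    [0,0,0],
    [0,0,0],
    [0,0,0],
    [0,0,0],
    [0,0,0],
    [0,0,0],
    [0,0,0],
    [0,0,0],
    [0,0,0],
    [0,0,0],
  ],
  grip=[0.2,0.2,0.2,0.2,0.2,0.2,0.2,-1,-1,-1,-1,-1],
  squeeze=28,
)

```text
clock: 35.4
tool_pos: [0.5691, -0.3048, 0.1533]
eef_rot: [0.991, -0.132, 0.0, 0.0]
contact_force: [-0.6, -0.7, 4.2]
opening: 0.337
finger_force: 27.7
```

```bash
python3 go.py .5349 .3156 .3 3.1
```

```text
t 35.4 turn [  0.04  -0.05 -18.31] shift mm [-6.000e-01 -6.213e+02 -1.467e+02] pos [ 0.5691 -0.3048  0.1533] q7 -1.36 F [-0.6 -0.7  4.2]
```

>>> play_rows(
  translation=[
    [0,0,-0.013],
    [0,0,-0.03],
    [0,0,-0.04],
    [0,0,-0.04],
    [0,0,-0.03],
    [0,0,0],
    [0,0,0],
    [0,-0.04,0],
    [0,-0.04,0],
    [0,-0.04,0],
    [0,-0.04,0],
    [0,-0.04,0],
    [0,-0.04,0],
    [0,-0.04,0],
    [0,-0.04,0],
    [0,-0.04,0],
    [0,-0.04,0],
    [0,-0.04,0],
    [0,-0.04,0],
    [0,-0.04,0],
  ],
  delta_rot=[
    [0,0,0],
    [0,0,0],
    [0,0,0],
    [0,0,0],
    [0,0,0],
    [0,0,-9.15],
    [0,0,-9.15],
    [0,0,0],
    [0,0,0],
    [0,0,0],
    [0,0,0],
    [0,0,0],
    [0,0,0],
    [0,0,0],
    [0,0,0],
    [0,0,0],
    [0,0,0],
    [0,0,0],
    [0,0,0],
    [0,0,0],
  ],
  grip=[-1,-1,-1,-1,-1,-1,-1,-1,-1,-1,-1,-1,-1,-1,-1,-1,-1,-1,-1,-1],
)

```text
clock: 37.9
tool_pos: [0.5396, 0.2161, 0.3056]
eef_rot: [1.0, 0.027, -0.001, 0.0]
contact_force: [0.7, -1.3, -3.8]
opening: 0.341
finger_force: 27.8
```

>>> play_rows(
  translation=[
    [0,-0.035,0],
    [0,-0.03,0],
    [0,-0.02,0],
    [0,-0.012,0],
    [0,-0.004,0],
    [0,0,0],
    [0,0,0],
  ],
  delta_rot=[
    [0,0,0],
    [0,0,0],
    [0,0,0],
    [0,0,0],
    [0,0,0],
    [0,0,0],
    [0,0,0],
  ],
  grip=[-1,-1,-1,-1,-1,-1,-1],
)

```text
clock: 38.78
tool_pos: [0.5355, 0.3143, 0.3058]
eef_rot: [1.0, 0.026, 0.0, 0.001]
contact_force: [-0.1, -0.8, -4.3]
opening: 0.339
finger_force: 27.8
```

```bash
python3 go.py .5349 .3156 .1513 3.1
```

```text
t 38.77 turn [ 0.06 -0.   -0.09] shift mm [ -0.6  -1.3 154.5] pos [0.5355 0.3143 0.3058] q7 -2.09 F [-0.1 -0.8 -4.3]
```

>>> play_rows(
  translation=[
    [0,0,0.03],
    [0,0,0.035],
    [0,0,0.03],
    [0,0,0.025],
    [0,0,0.015],
    [0,0,0.008],
    [0,0,0.006],
    [0,0,0.003],
    [0,0,0.0015],
    [0,0,0.001],
    [0,0,0],
    [0,0,0],
  ],
  delta_rot=[
    [0,0,0],
    [0,0,0],
    [0,0,0],
    [0,0,0],
    [0,0,0],
    [0,0,0],
    [0,0,0],
    [0,0,0],
    [0,0,0],
    [0,0,0],
    [0,0,0],
    [0,0,0],
  ],
  grip=[-1,-1,-1,-1,-1,-1,-1,-1,-1,-1,-1,-1],
)

```text
clock: 40.28
tool_pos: [0.5352, 0.3158, 0.1514]
eef_rot: [1.0, 0.027, 0.0, -0.0]
contact_force: [-0.3, 0.6, -3.8]
opening: 0.34
finger_force: 27.8
```

>>> play_rows(
  translation=[
    [0,0,0.0008],
    [0,0,0.0007],
    [0,0,0],
    [0,0,0],
  ],
  delta_rot=[
    [0,0,0],
    [0,0,0],
    [0,0,0],
    [0,0,0],
  ],
  grip=[-1,-1,-1,-1],
)

```text
clock: 40.78
tool_pos: [0.5352, 0.3157, 0.1513]
eef_rot: [1.0, 0.027, 0.0, -0.0]
contact_force: [-2.0, -1.3, 6.7]
opening: 0.339
finger_force: 27.8
```

On the floor. I release with a small opening, lift, and move aside to the right so that nothing hides the rack.

>>> play_rows(
  translation=[
    [0,0,0],
    [0,0,0],
    [0,0,0],
    [0,0,0],
    [0,0,-0.015],
    [0,0,-0.025],
    [0,0,-0.03],
    [0,0,-0.03],
    [0,0,-0.03],
    [0,0,-0.03],
    [0,0.02,0],
    [0,0.04,0],
    [0,0.04,0],
    [0,0.04,0],
    [0,0.04,0],
    [0,0.04,0],
    [0,0.04,0],
    [0,0.04,0],
    [0,0.04,0],
    [0,0.04,0],
  ],
  delta_rot=[
    [0,0,0],
    [0,0,0],
    [0,0,0],
    [0,0,0],
    [0,0,0],
    [0,0,0],
    [0,0,0],
    [0,0,0],
    [0,0,0],
    [0,0,0],
    [0,0,0],
    [0,0,0],
    [0,0,0],
    [0,0,0],
    [0,0,0],
    [0,0,0],
    [0,0,0],
    [0,0,0],
    [0,0,0],
    [0,0,0],
  ],
  grip=[0.15,0.15,0.15,0.15,0.15,0.15,0.15,0.15,0.15,0.15,0.15,0.15,0.15,0.15,0.15,0.15,0.15,0.15,0.15,0.15],
)

```text
clock: 43.28
tool_pos: [0.5545, -0.0663, 0.3092]
eef_rot: [1.0, 0.027, -0.001, 0.0]
contact_force: [-0.1, 0.3, -0.1]
opening: 0.575
finger_force: 0.0
```

>>> play_rows(
  translation=[
    [0,0.04,0],
    [0,0.04,0],
    [0,0.04,0],
    [0,0.04,0],
    [0,0,0],
    [0,0,0],
  ],
  delta_rot=[
    [0,0,0],
    [0,0,0],
    [0,0,0],
    [0,0,0],
    [0,0,0],
    [0,0,0],
  ],
  grip=[0.15,0.15,0.15,0.15,0.15,0.15],
)

```text
clock: 44.02
tool_pos: [0.5635, -0.2232, 0.3092]
eef_rot: [1.0, 0.027, -0.001, -0.001]
contact_force: [0.7, 0.7, 0.6]
opening: 0.574
finger_force: 0.0
```

```bash
cat > m4.py <<'E'
from h import *
P={"short_case":(.5473,.1011),"slim_case":(.544,.174),"round_case":(.54,.244),"large_case":(.535,.3156)}
ms=masks(list(P),{t:(*c,.07) for t,c in P.items()})
for t,c in P.items():
    f,p=fit(t,ms,[*c,.012,.054]); w=R.from_euler('z',-.0541).apply(p[:3]-[.5407,.2078,0])
    print(t,round(f,3),"yaw",np.degrees(p[3]).round(1),"in rack",w.round(4))
a=[cv2.resize(r.snapshot(n),(400,300)) for n in("side","top")]
cv2.imwrite("pics/end.png",np.hstack(a))
E
python3 m4.py
```

```text
short_case 0.148 yaw 4.5 in rack [-0.     -0.1051  0.0111]
slim_case 0.111 yaw 4.2 in rack [ 0.0009 -0.0339  0.0129]
round_case 0.059 yaw 3.2 in rack [0.0029 0.0374 0.0133]
large_case 0.094 yaw 4.7 in rack [-0.001   0.1082  0.0139]
```

View pics/end.png

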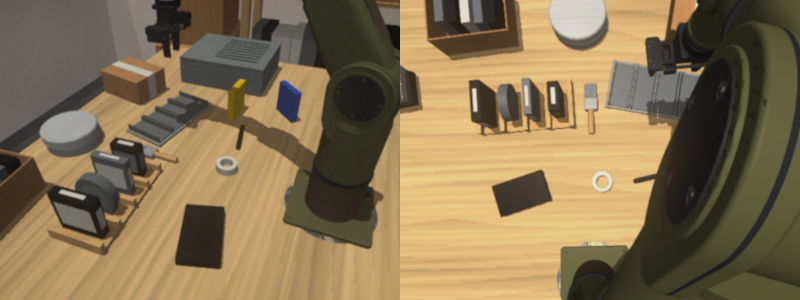

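The picture shows all four cases upright in the rack. In the top view, left to right, they are large (483,102), round (507,103), slim (530,100) and short (557,98). All are within 4 mm of their slot centres and the gripper is clear.

```bash
python3 -c "
from plant import r
print(r.finish_job())"
```

```text
the job is handed in; nothing more can be done
None
```

All four cases now stand upright in the archive rack in reverse order, each measured within about 4 mm of its slot centre, and the job was handed in at about 45 s; no verdict was returned.

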